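# Work a honing block back into its sprung rack

## Task

Put the loose honing block back into the rack, in its place by height: between the two lower blocks and the two higher ones. The spring keeps the row closed up, so work the block's tapered end in between its neighbours, nudging them apart, and slide it home until it bears firmly on the back fence, upright on the rack's base and level with its neighbours. Do not force it, and do not tip, lift or drag out the other blocks or disturb the things lying round about.

Things in the scene. Friction and masses are not known exactly. Their poses are not given: they have to be found in the camera images.
- honing_block: the loose honing block: a wooden board standing on its long edge on the bench, 140 mm long (x), 24 thick (y), 62 high (z), 0.08 to 0.14 kg, brown leather over its rounded top edge (top 8 mm, 20 wide). Both ends are alike: over the last 22 mm the sides taper from 24 mm to a blunt end face 8 mm wide. Origin at the centre of its underside. Starts left of the rack, nearer or farther than the pot.
- block_50: honing block of the row, the lowest, against the fixed cheek: same wooden block, 140 x 24 mm, 50 mm high. Origin at the centre of its underside, x along its length, z up. Loose.
- block_56: honing block of the row, second lowest, rack y = +12 mm; the row may slide back up to 14 mm to the fence when pushed; the loose block goes against its -y face: same wooden block, 140 x 24 mm, 56 mm high. Origin at the centre of its underside, x along its length, z up. Loose.
- block_68: honing block of the row, second highest, starts in contact with block_56 at rack y = -12 mm and has to give way 24 mm toward rack -y: same wooden block, 140 x 24 mm, 68 mm high. Origin at the centre of its underside, x along its length, z up. Loose.
- block_74: honing block of the row, the highest, beside the keeper: same wooden block, 140 x 24 mm, 74 mm high. Origin at the centre of its underside, x along its length, z up. Loose.
- rack: wooden rack, fixed. Origin on the bench under the middle of the row; x toward its back, y toward its fixed cheek (away from the robot), z up. Waxed base 12 mm thick, x = -106 to +100 mm; the row's near ends are at x = -80 to -78. Rigid cheek: face at y = +48, 50 high. Locked back fence, 40 high: its face is set somewhere at x = +62 to +74, hidden and not measured. Open front (-x) faces the robot's left.
- keeper (a joint): slide (m) of the keeper, a board 54 mm high on the rack's -y side: 0 with four blocks closed up (face at rack y = -48 mm), grows as the row is pushed apart toward rack -y, 0.024 with five blocks in, stop at 0.040. Springs press it and the row toward the cheek with about 3 N at 0, 5 N at 0.024; felt bushes damp it (40 N s/m). A fixed post, 58 mm high, stands behind it at y = -108 to -134 mm.
- home (a point): point of the rack on top of its base, in the middle of the loose block's place (rack x = 0, y = -12 mm, z = 12 mm). The block's origin comes to lie here, but for its depth, which the fence decides (rack x = -8 to +4 mm); its x along the rack's x, either way round.
- glue_pot: bystander: dark iron pot, 88 mm wide, 76 mm high, loose. Origin at the centre of its underside.
- gouge_a: bystander: carving gouge, 255 mm long, loose, lying on the bench at the back, left of the rack. Origin under its middle.
- gouge_b: bystander: carving gouge, 215 mm long, loose, lying right of the rack. Origin under its middle.
- leaf: bystander: half-carved wooden leaf, 70 x 123 mm, 32 mm high, loose, on the right. Origin under its middle.
- flat_pencil: bystander: flat red carpenter's pencil, 177 mm long, 8 mm high, loose, lying near the bench's front edge, left of the rack. Origin under its middle.
There are look-alikes about, which are no part of the job. What is shaped like the honing_block but orange is not meant.

How it is judged (in metres and radians):
On the way, in this order (a step that is already met when the one before it is completed fails the run):
1. the loose block's front end is well in between block_56 and block_68, which have been pushed apart (y of honing_block in the frame of block_56 below -0.015 m and y of honing_block in the frame of block_68 above 0.012 m and x of honing_block in the frame of rack between -0.105 and -0.015 m and value of joint keeper above 0.018 m and angle between the x axis of honing_block and the x axis of rack, either way round below 0.15 rad and angle between honing_block's own z axis and vertical below 0.15 rad), for 0.1 s.
2. the loose block is pressed home: it bears on the back fence with at least 5 N, level with its neighbours (y of honing_block in the frame of block_56 below -0.015 m and y of honing_block in the frame of block_68 above 0.015 m and contact force between honing_block and rack above 5 N and x of honing_block in the frame of rack above -0.011 m and x of honing_block in the frame of block_56 above -0.006 m), for 0.03 s.
At the end, for the whole second after the job is handed in: All five blocks stand upright (within 3 degrees) on the rack's base (within 2 mm), in order of height, the loose one between block_56 and block_68, in line with the rack and no more than 4 mm proud of its two neighbours; keeper closed up on the row (joint below 0.028), the block at rest (x of honing_block in the frame of rack above -0.011 m and x of honing_block in the frame of block_56 above -0.004 m and x of honing_block in the frame of block_68 above -0.004 m and z of each of honing_block, block_50, block_56, block_68, block_74 in the frame of home below 0.002 m and angle between the x axis of honing_block and the x axis of rack, either way round below 0.04 rad and angle between each of honing_block, block_50, block_56, block_68, block_74's own z axis and vertical below 0.05 rad and y of honing_block in the frame of block_56 below -0.015 m and y of honing_block in the frame of block_68 above 0.015 m and x of each of block_50, block_56, block_68, block_74 in the frame of rack above -0.016 m and y of block_50 in the frame of block_56 above 0.015 m and y of block_68 in the frame of block_74 above 0.015 m and value of joint keeper below 0.028 m and linear speed of honing_block below 0.01 m/s); the robot touches nothing.
It fails at once if the loose block is forced against a neighbour or the rack (more than 25 N) (contact force between honing_block and block_56 above 25 N or contact force between honing_block and block_68 above 25 N or contact force between honing_block and rack above 25 N).
It fails at once if a block of the row is tipped by more than 12 degrees, lifted more than 10 mm or dragged out more than 12 mm (angle between any of block_50, block_56, block_68, block_74's own z axis and vertical above 0.21 rad or z of any of block_50, block_56, block_68, block_74 in the frame of home above 0.01 m or x of any of block_50, block_56, block_68, block_74 in the frame of rack below -0.022 m).
It fails at once if the robot presses on a block of the row with more than 25 N (contact force between any of the arm, the fingers and block_50 above 25 N or contact force between any of the arm, the fingers and block_56 above 25 N or contact force between any of the arm, the fingers and block_68 above 25 N or contact force between any of the arm, the fingers and block_74 above 25 N).
It fails at once if a bystander is moved more than 15 mm (distance of any of glue_pot, gouge_a, gouge_b, leaf, flat_pencil from where it was at the start of the episode above 0.015 m).
It also fails if it takes over 70 s, if anything falls off the work surface, if the arm or the gripper's body presses on something with over 40 N, if the wrist force passes 120 N, or if a joint passes its speed limit or range.

## Robot

A 6-joint arm with a two-finger parallel gripper is mounted at the origin on a cart in front of the work surface, level with it; the furniture and walls round the work are solid. World frame = base frame: x ahead of the robot, y to its left, z up, the work surface at z = 0. Lengths are in mm, angles in rad, forces in N, time in s.
With the tool pointing down it reaches from about 300 to 825 mm from the base axis. Payload 5.4 kg.
Tool frame: the origin (TCP) lies between the finger pads; the fingertips stand 11 mm ahead of it and the grasp point (between the pads) lies 8 mm behind it; z points along the fingers, y is the direction in which the jaws open and shut (so a half turn about z gives the same grasp; the last joint's range is limited). The gripper opens to 92 mm and grips with 3 to 60 N. Pads are 20 mm wide; open, the fingers measure 128 mm over their backs; the gripper's body (75 mm by 189 mm) begins 69 mm behind the grasp point.
Start: joints at [0.928, 0.158, 1.597, -0, 1.386, -0.21], TCP at [241.17, 521.961, 225.601] pointing down, gripper open.
Joint ranges: [-2.91, 2.91], [-0.94, 2.29], [0.18, 2.7], [-1.29, 4.43], [0.17, 2.64], [-3, 3]. Speed limits (rad/s): [2.57, 2.57, 3.14, 3.14, 3.14, 3.14].

## Interface

Orientations are given as a unit quaternion [x, y, z, w].
In Python, from plant import ctrl gives the robot as it stands.
- The arm moves only by the tool jog_arm, never from a script. Its argument "steps" is a list of rows, each a list of 7 numbers: the opening, from 0 (shut) to 1 (fully open), then the shift along the tool's x, y, z in mm, then the turn, a rotation vector about the tool's x, y, z in degrees. A call has exactly 8 rows; each row is the pose to reach, as a shift and turn from the pose measured when the call began, along the tool's axes at that moment; what a row does not reach only later rows make up. A row lasts 1/8 s, in which the tool goes at most 62.5 mm and 10.7 degrees, less where a joint would pass 70% of its speed; a pose out of reach is approached as far as the arm can. A call with a gripper value outside its range is refused whole. The fingers move at their own pace and stop on an object; "squeeze" is the grip in N (left out, the last holds). Time passes only in rows, so rows that repeat a pose let the fingers close, or fill a call up. It gives the time, the measured TCP pose, the force and the opening at its end, in the units of the state.
- ctrl.get_state(): the state, without advancing time (a new reading comes with each control period).
- ctrl.read_camera(name): name is "scene" or "top" or "wrist"; returns the picture (480x640x3 uint8, red, green, blue); there is no depth.
- ctrl.calibration(name): a dict with "intrinsics" (3x3 intrinsics, pixels), "R" (3x3) and "t" (3): a world point X has camera coordinates R X + t. Camera axes: x right, y down, z forward; pixel columns grow to the right and rows downward; lengths in mm; the calibration is good to about 2 mm. The wrist camera is an equidistant fisheye: a pixel r from the principal point sees the ray r / f radians off the axis. A picture is of the moment at which its call begins: read the wrist's pose just before it. calibration takes no time and is no camera call; for the wrist camera it gives the pose at the moment of the call.
- ctrl.hand_in(): hands the job in, once; it reports no verdict.
The state is a dict: "clock": time; "q": joint angles; "qvel": joint speeds; "effort": joint torques, N m; "eef_pos": TCP position; "tool_rot": TCP orientation; "contact_force": force on the tool from outside, world axes, zero at the start; "torque": the same for the moment, N m; "opening": finger opening in mm.
Only numpy, scipy, OpenCV 4.12 (cv2) and the standard library are available. Lean on these libraries where they do the work, as an engineer would, in place of code of your own. Each camera call takes 0.05 s, during which the arm holds its last target. There are 200 camera calls.

## Working session

There is one attempt and no reset: what is moved stays moved. The work goes in short steps, Python scripts to look and compute and a tool call to move; the robot and the scene stay as the last step left them, time stands still between calls to the robot, and variables do not carry over. Pictures are saved under pics/ and viewed, about 8 in all and at most 12, crops included, and the job is handed in when it is done.

Besides the shell and the picture viewer there is one more tool, called after "Call:" by a JSON object that holds its "op" and its "data", one argument or row to a line. jog_arm: Moves the arm, as the interface text tells. Its arguments: {"type":"object","properties":{"steps":{"type":"array"},"squeeze":{"type":"number"}},"required":["steps"]}

```bash
mkdir -p pics; ls; cat > h.py <<'E'
import numpy as np, cv2
from plant import ctrl
from scipy.spatial.transform import Rotation as Rn
def snap(name,f):
    im=ctrl.read_camera(name); cv2.imwrite('pics/'+f,cv2.cvtColor(im,cv2.COLOR_RGB2BGR)); return im
def ray(cal,u,v,fish=False):
    K=np.array(cal['intrinsics']);R=np.array(cal['R']);t=np.array(cal['t'])
    x=(u-K[0,2])/K[0,0];y=(v-K[1,2])/K[1,1]
    if fish:
        r=np.hypot(x,y);s=np.sin(r)/max(r,1e-9);d=np.array([x*s,y*s,np.cos(r)])
    else: d=np.array([x,y,1.])
    return -R.T@t, R.T@d/np.linalg.norm(d)
def onz(cal,u,v,z,fish=False):
    o,d=ray(cal,u,v,fish); return o+d*(z-o[2])/d[2]
def tri(a,b):
    (o1,d1),(o2,d2)=a,b
    A=np.c_[d1,-d2];s=np.linalg.lstsq(A,o2-o1,rcond=None)[0]
    p,q=o1+s[0]*d1,o2+s[1]*d2
    return (p+q)/2,np.linalg.norm(p-q)
def proj(cal,X):
    K=np.array(cal['intrinsics']);c=np.array(cal['R'])@X+np.array(cal['t']);return (K@c/c[2])[:2]
E
python3 - <<'E'
from h import *
a=snap('scene','scene.png');b=snap('top','top.png')
for n in('scene','top'):
    c=ctrl.calibration(n);print(n,np.round(c['intrinsics'],1).tolist(),np.round(-np.array(c['R']).T@np.array(c['t'])))
s=ctrl.get_state();print(s)
E
```

```text
pics
scene [[557.9, 0.0, 325.5], [0.0, 557.9, 246.0], [0.0, 0.0, 1.0]] [-145. -912. 1260.]
top [[577.8, 0.0, 320.6], [0.0, 577.8, 247.7], [0.0, 0.0, 1.0]] [ 177.   86. 1730.]
{'clock': 0.1, 'q': array([ 9.27931260e-01,  1.59000499e-01,  1.59806122e+00, -1.37592526e-05,
        1.38617376e+00, -2.10123925e-01]), 'qvel': array([-0.00039805, -0.00257493, -0.00408125, -0.00049343, -0.0011017 ,
        0.00019558]), 'effort': array([-1.11301572e-04, -3.86497414e+01, -3.22962856e+01,  7.03546708e-02,
        3.37873574e-02, -6.56256634e-05]), 'eef_pos': array([240.84741667, 521.551744  , 224.73179588]), 'tool_rot': array([ 2.14684931e-01,  9.76683012e-01, -7.50630396e-04, -3.33648215e-04]), 'contact_force': array([ 1.00731067,  0.14834811, -0.62090019]), 'torque': array([ 0.03611886, -0.02401699,  0.04213653]), 'opening': 92.03835538339047}
```

View pics/scene.png

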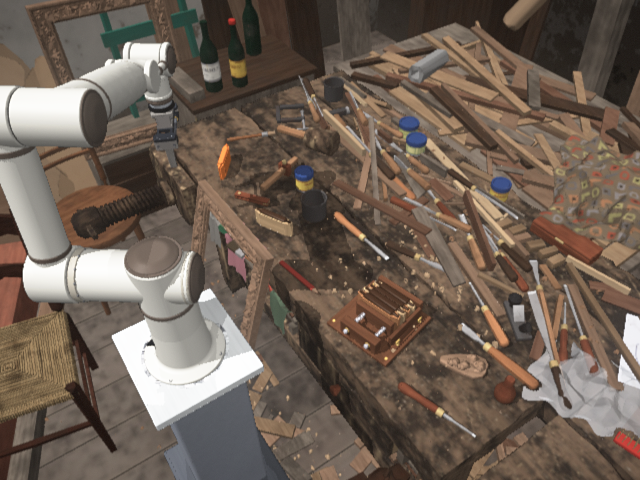

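View pics/top.png

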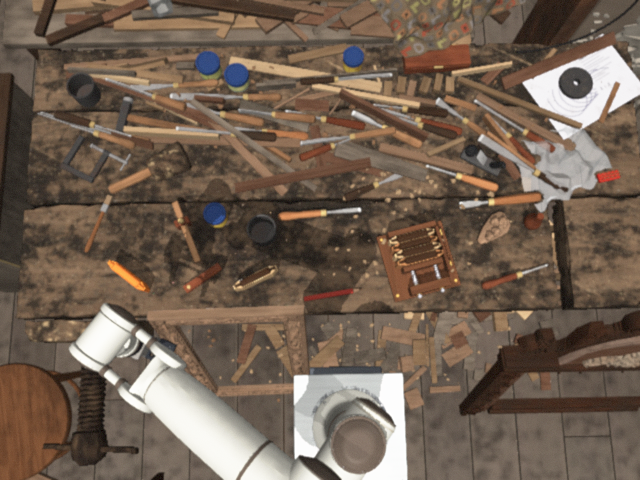

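Candidates, by top / scene pixel:
- Pale board with brown top: (255,278) / (273,222). It fits the description.
- Orange look-alike: (128,276) / (225,160).
- Red-brown tool: (203,277) / (252,198).

I choose the pale board and check it in a close crop together with the rack.

```bash
python3 - <<'E'
from h import *
t=cv2.imread('pics/top.png');s=cv2.imread('pics/scene.png')
f=lambda im,x,y,w,h:cv2.resize(im[y:y+h,x:x+w],(400,300),interpolation=cv2.INTER_CUBIC)
cv2.imwrite('pics/crop.png',np.vstack([np.hstack([f(t,220,250,80,60),f(s,233,190,80,60)]),np.hstack([f(t,360,212,120,90),f(s,325,270,120,90)])]))
ct=ctrl.calibration('top')
for p in[(255,278),(418,258),(262,229),(383,240)]:print(p,onz(ct,*p,50).round())
E
```

```text
(255, 278) [430. 268.  50.]
(418, 258) [ 481. -214.   50.]
(262, 229) [577. 248.  50.]
(383, 240) [ 537. -112.   50.]
```

View pics/crop.png

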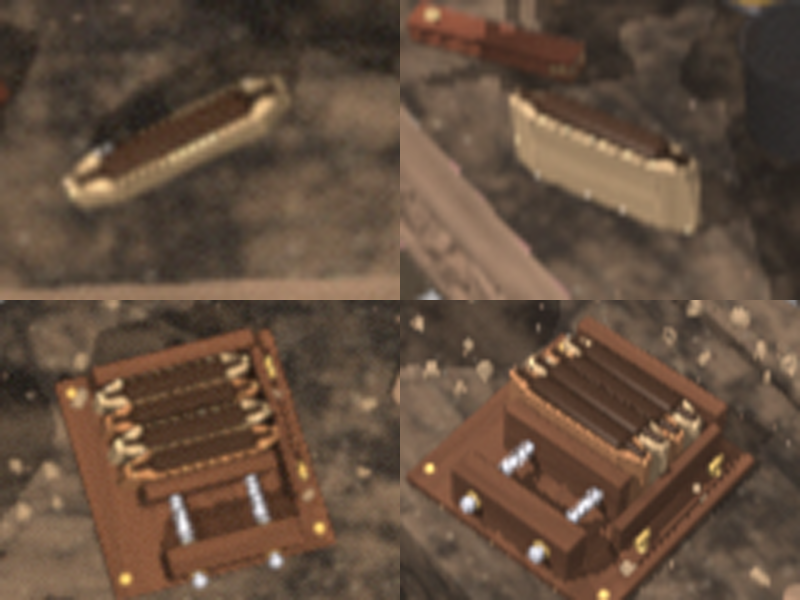

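The crop shows the pale board with leather top: ends at about top (234,288) and (277,267), the right choice. The rack shows four blocks, its open front to the left, and the keeper with springs toward the robot. Now I'll measure from both views.

```bash
python3 - <<'E'
from h import *
ct,cs,cw=[ctrl.calibration(n) for n in('top','scene','wrist')]
T=lambda x,y:(220+x*.2,250+y*.2); S=lambda x,y:(233+(x-400)*.2,190+y*.2)
# block top ends
for a,b in[((75,185),(517,97)),((282,85),(692,160))]:
    print('block end',tri(ray(ct,*T(*a)),ray(cs,*S(*b))))
T2=lambda x,y:(360+x*.3,212+(y-300)*.3);S2=lambda x,y:(325+(x-400)*.3,270+(y-300)*.3)
C=[onz(ct,*T2(*p),12) for p in[(57,383),(258,330),(333,540),(118,598)]]
print('rack corners LF,RF,RN,LN',np.round(C))
print('rack front-near tri',tri(ray(ct,*T2(118,598)),ray(cs,*S2(600,605))))
print('rack far-left tri',tri(ray(ct,*T2(57,383)),ray(cs,*S2(408,483))), tri(ray(ct,*T2(57,383)),ray(cs,*S2(590,320))))
for n in range(4):
  e=C[(n+1)%4]-C[n];print(np.linalg.norm(e),np.degrees(np.arctan2(e[1],e[0])))
s=ctrl.get_state();R=Rn.from_quat(s['tool_rot'])
print('tool axes\n',R.as_matrix().round(3));print('cam',(-np.array(cw['R']).T@cw['t']-s['eef_pos'])@R.as_matrix(),(np.array(cw['R'])@R.as_matrix()).round(2),cw['intrinsics'])
E
```

```text
block end (array([404.80862586, 325.89913049,  51.56155765]), np.float64(1.983844273294944))
block end (array([461.52450744, 203.86416473,  59.70220436]), np.float64(3.9147460002776553))
rack corners LF,RF,RN,LN [[ 555.  -99.   12.]
 [ 602. -286.   12.]
 [ 407. -342.   12.]
 [ 358. -146.   12.]]
rack front-near tri (array([ 441.20074252, -210.63393288, -199.5784175 ]), np.float64(139.91621677622604))
rack far-left tri (array([ 495.55367105,  -89.37014487, -113.62519574]), np.float64(176.17795689400472)) (array([ 566.57045758, -104.34260756,   20.9423912 ]), np.float64(28.18927672150258))
192.49588102595257 -75.93593556317421
203.48182161479505 -163.9468892212779
201.76053865940892 104.02194117232096
203.2228185066843 13.443210715162191
tool axes
 [[-0.908  0.419 -0.001]
 [ 0.419  0.908 -0.001]
 [ 0.    -0.002 -1.   ]]
cam [  83.75284836    0.55150816 -158.85715077] [[ 0.    1.    0.  ]
 [-0.96  0.   -0.3 ]
 [-0.3  -0.    0.96]] [[371.64829954   0.         318.23436693]
 [  0.         371.64829954 241.63695523]
 [  0.           0.           1.        ]]
```

Call:
{"op": "jog_arm", "data": {
  "steps": [
    [1, -40, -20, 10, 0, 0, 6],
    [1, -80, -40, 20, 0, 0, 12],
    [1, -120, -60, 30, 0, 0, 18],
    [1, -160, -80, 40, 0, 0, 25],
    [1, -200, -105, 52, 0, 0, 33],
    [1, -253, -128, 65, 0, 0, 40],
    [1, -253, -128, 65, 0, 0, 40],
    [1, -253, -128, 65, 0, 0, 40]
  ],
  "squeeze": 40
}}

```text
clock: 1.1
eef_pos: [416.3, 299.4, 159.7]
tool_rot: [0.536, 0.844, -0.001, -0.0]
contact_force: [-0.1, 0.3, -0.7]
opening: 91.7
```

```bash
python3 - <<'E'
from h import *
s=ctrl.get_state();print(s['eef_pos'],Rn.from_quat(s['tool_rot']).as_matrix().round(3),s['q'].round(2),s['qvel'].round(3))
cw=ctrl.calibration('wrist');np.savez('w1.npz',**{k:np.array(cw[k]) for k in('intrinsics','R','t')})
snap('wrist','w1.png')
E
```

```text
[416.34623317 299.40654285 159.71994745] [[-0.426  0.905 -0.002]
 [ 0.905  0.426 -0.001]
 [-0.    -0.002 -1.   ]] [ 0.39  0.06  1.84 -0.    1.25 -0.05] [ 0.029 -0.006 -0.005 -0.001 -0.001  0.002]
```

View pics/w1.png

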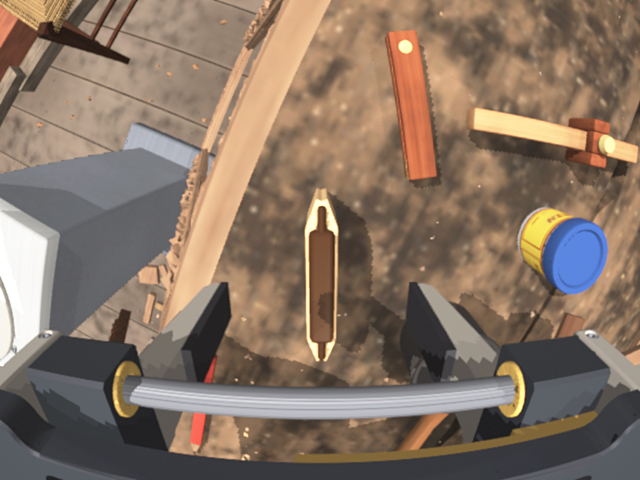

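The wrist view shows the block's top between (321,192) and (321,359), parallel to the fingers. The pot is out of view. The red and brown clutter stays clear.

```bash
python3 - <<'E'
from h import *
c=dict(np.load('w1.npz'));ct=ctrl.calibration('top')
im=cv2.imread('pics/w1.png')
a=onz(c,321,193,60,True);b=onz(c,321,359,60,True)
print('z60 ends',a.round(1),b.round(1),np.linalg.norm(a-b))
for w,t in(((321,193),(235,287)),((321,359),(276.4,267))): print(tri(ray(c,*w,True),ray(ct,*t)))
for v in(250,280,310):print(onz(c,306,v,54,True).round(1),onz(c,337,v,54,True).round(1))
g=cv2.cvtColor(im,cv2.COLOR_BGR2GRAY);print(g[185:200,321],g[350:368,321]);print(g[280,298:346])
p=onz(c,321.5,359,60,True);s=ctrl.get_state();R=Rn.from_quat(s['tool_rot']).as_matrix()
print('tool frame ends',(a-s['eef_pos'])@R,(b-s['eef_pos'])@R)
E
```

```text
z60 ends [401.3 336.5  60. ] [460.8 211.   60. ] 138.84160650249189
(array([405.867245  , 330.53850085,  23.61491937]), np.float64(3.589208629600934))
(array([462.28016973, 205.39206663,  51.29453488]), np.float64(2.3747196749204234))
[410.1 291.7  54. ] [431.1 301.6  54. ]
[420.3 269.4  54. ] [441.9 279.6  54. ]
[431.1 245.5  54. ] [453.6 256.1  54. ]
[115 114 112 120 152 184 189 187 187 186 182 180 180 177 179] [86 85 87 85 86 85 85 84 79 72 83 92 93 95 96 98 99 98]
[105  99  94  87  85  82  80 123 223 249 235 127  68  80  85  90  95  96
  95  95  97  97  96  95  95  96  97  97  98 100 100  96  85  75  62  56
 122 201 193 140  96  91  92  92  91  90  89  90]
tool frame ends [39.45589969  2.34980438 99.90823241] [-99.38548812   2.59203929  99.95350241]
```

Call:
{"op": "jog_arm", "data": {
  "steps": [
    [0.7, 7, 2.5, 30, 0, 0, 0],
    [0.7, 7, 2.5, 65, 0, 0, 0],
    [0.7, 7, 2.5, 95, 0, 0, 0],
    [0.7, 7, 2.5, 118, 0, 0, 0],
    [0.7, 7, 2.5, 130, 0, 0, 0],
    [0.6, 7, 2.5, 132, 0, 0, 0],
    [0.4, 7, 2.5, 132, 0, 0, 0],
    [0.2, 7, 2.5, 132, 0, 0, 0]
  ],
  "squeeze": 20
}}

```text
clock: 2.15
eef_pos: [416.0, 307.6, 28.9]
tool_rot: [0.535, 0.845, 0.0, 0.0]
contact_force: [0.0, -1.5, 1.0]
opening: 37.3
```

Call:
{"op": "jog_arm", "data": {
  "steps": [
    [0.1, 0, 0, 0, 0, 0, 0],
    [0.1, 0, 0, 0, 0, 0, 0],
    [0.1, 0, 0, 0, 0, 0, 0],
    [0.1, 0, 0, 0, 0, 0, 0],
    [0.1, 0, 0, 0, 0, 0, 0],
    [0.1, 0, 0, 0, 0, 0, 0],
    [0.1, 0, 0, 0, 0, 0, 0],
    [0.1, 0, 0, 0, 0, 0, 0]
  ],
  "squeeze": 40
}}

```text
clock: 3.15
eef_pos: [416.5, 307.8, 29.6]
tool_rot: [0.535, 0.845, 0.0, 0.001]
contact_force: [-0.5, -0.2, 5.8]
opening: 23.6
```

Call:
{"op": "jog_arm", "data": {
  "steps": [
    [0.1, 0, 0, -15, 0, 0, 0],
    [0.1, 0, 0, -40, 0, 0, 0],
    [0.1, -20, -9, -75, 0, 0, 1],
    [0.1, -55, -25, -110, 0, 0, 3],
    [0.1, -95, -43, -140, 0, 0, 5],
    [0.1, -135, -61, -150, 0, 0, 7],
    [0.1, -175, -79, -150, 0, 0, 9],
    [0.1, -210, -95, -150, 0, 0, 11.3]
  ]
}}

```text
clock: 4.15
eef_pos: [420.0, 75.9, 180.3]
tool_rot: [0.616, 0.788, 0.001, 0.001]
contact_force: [1.2, -0.8, -1.6]
opening: 23.7
```

Call:
{"op": "jog_arm", "data": {
  "steps": [
    [0.1, -45, -10, 0, 0, 0, 0],
    [0.1, -95, -22, 0, 0, 0, 0],
    [0.1, -145, -34, 0, 0, 0, 0],
    [0.1, -200, -46, 0, 0, 0, 0],
    [0.1, -255, -58, 0, 0, 0, 0],
    [0.1, -310, -71, 0, 0, 0, 0],
    [0.1, -343, -79, 0, 0, 0, 0],
    [0.1, -343, -79, 0, 0, 0, 0]
  ]
}}

```text
clock: 5.15
eef_pos: [425.3, -277.9, 180.7]
tool_rot: [0.618, 0.787, 0.001, 0.001]
contact_force: [0.9, 0.7, -1.1]
opening: 23.8
```

```bash
python3 - <<'E'
from h import *
s=ctrl.get_state();print(s['eef_pos'],Rn.from_quat(s['tool_rot']).as_matrix().round(3),s['q'].round(2))
cw=ctrl.calibration('wrist');np.savez('w2.npz',**{k:np.array(cw[k]) for k in('intrinsics','R','t')})
snap('wrist','w2.png')
E
```

```text
[ 425.27491859 -277.90508089  180.66754795] [[-0.237  0.971  0.002]
 [ 0.971  0.237 -0.   ]
 [-0.001  0.002 -1.   ]] [-0.82  0.02  1.83  0.    1.28 -1.06]
```

View pics/w2.png

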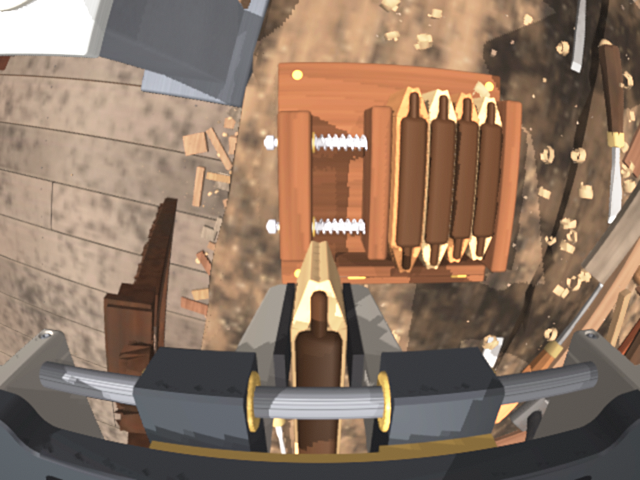

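The wrist view shows the rack unobstructed. Front ends are at the top: 74 (413,90), 68 (442,92), 56 (467,97) and 50 (489,98). I'll take one enlarged crop for pixel-accurate points.

```bash
python3 - <<'E'
import cv2
im=cv2.imread('pics/w2.png')[55:175,360:520]
cv2.imwrite('pics/w2c.png',cv2.resize(im,None,fx=5,fy=5,interpolation=cv2.INTER_CUBIC))
E
```

```text
(no output)
```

View pics/w2c.png

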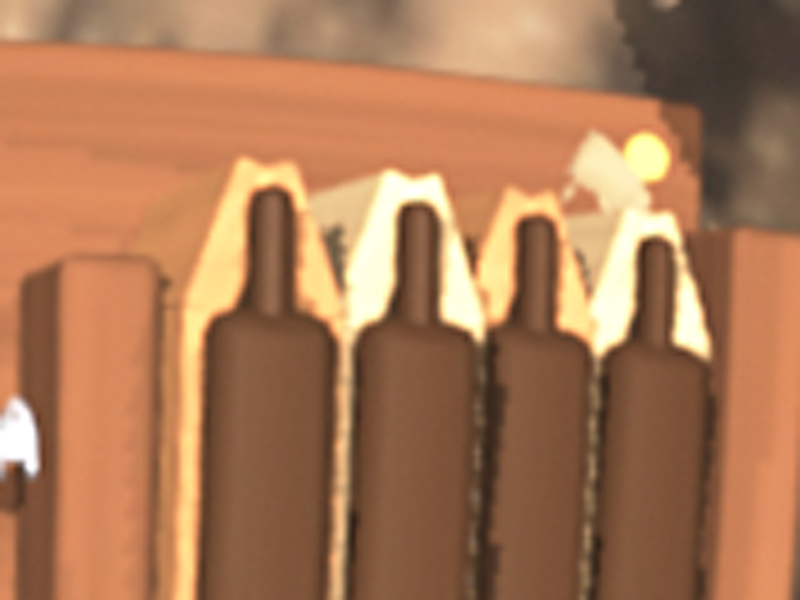

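The crop shows the front tip centres at about 74 (414,87), 68 (443,90), 56 (466,94) and 50 (490,97). The rear tips come from the full image.

```bash
python3 - <<'E'
from h import *
c=dict(np.load('w2.npz'));ct=ctrl.calibration('top')
F={74:(414,87.4),68:(442.6,90),56:(466,94),50:(490,97.4)};B={74:(405,271),68:(434.5,268),56:(458,263),50:(480.5,261)}
f={};b={}
for h in F:
    f[h]=onz(c,*F[h],h+4,True);b[h]=onz(c,*B[h],h+4,True);d=b[h]-f[h]
    print(h,f[h].round(1),b[h].round(1),'len',np.linalg.norm(d).round(1),'ang',np.degrees(np.arctan2(d[1],d[0])).round(2))
L=[74,68,56,50]
d=f[50]-f[74];print('row',np.linalg.norm(d),np.degrees(np.arctan2(d[1],d[0])))
d=b[50]-b[74];print('row back',np.linalg.norm(d),np.degrees(np.arctan2(d[1],d[0])))
# base corners at z12: front edge ends, front-left corner (280,63) ; front right about (500,75)
P=[onz(c,u,v,12,True) for u,v in((279.5,63),(499.5,76))];d=P[1]-P[0]
print('base front',np.round(P,1),np.linalg.norm(d),np.degrees(np.arctan2(d[1],d[0])))
# seam points 56/68: in crop x~480,y 400..; leather-top edges
m=(f[68]+f[56]+f[74]+f[50])/4;mb=(b[68]+b[56]+b[74]+b[50])/4;u=mb-m;u[2]=0;u/=np.linalg.norm(u);print('mean front',m,'u',u,np.degrees(np.arctan2(u[1],u[0])))
v=np.array([-u[1],u[0],0])
s=ctrl.get_state();R=Rn.from_quat(s['tool_rot']).as_matrix();print('toolx ang',np.degrees(np.arctan2(R[1,0],R[0,0])))
for h in L: print(h,'along',(f[h]-m)@u,'lat',(f[h]-m)@v,(b[h]-m)@v)
# block in hand front/rear top points (stub) 
print('hand leather rear', onz(c,319.5,243,180.7+24,True))
# scene / top crosscheck
for h in L: print(h,proj(ct,f[h]).round(1),proj(ct,b[h]).round(1))
E
```

```text
74 [ 463.6 -148.3   78. ] [ 495.8 -281.8   78. ] len 137.3 ang -76.43
68 [ 486.3 -142.2   72. ] [ 521.1 -275.8   72. ] len 138.1 ang -75.41
56 [ 509.4 -136.4   60. ] [ 545.6 -270.4   60. ] len 138.8 ang -74.88
50 [ 532.9 -130.4   54. ] [ 569.3 -265.4   54. ] len 139.9 ang -74.88
row 75.44653209764475 14.531145699801545
row back 79.0566337462064 12.55908427023594
base front [[ 359.2 -145.4   12. ]
 [ 556.2  -97.    12. ]] 202.82206562837956 13.807436493163076
mean front [ 498.05053964 -139.34009743   66.        ] u [ 0.25216528 -0.96768418  0.        ] -75.39432055992131
toolx ang 103.80826887604249
74 along 0.02794469728983861 lat -35.59480099606668 -38.078023541622734
68 along -0.16498979879384496 lat -12.06462759202536 -12.097499597041583
56 along 0.016053262890677534 lat 11.726818420392693 12.97596044069897
50 along 0.12099183861337005 lat 35.93261016769927 37.19956269796513
hand leather rear [ 416.16531333 -236.86188543  204.7       ]
74 [397.5 262.6] [442.7 250.9]
68 [394.8 255.3] [439.8 242.9]
56 [392.  248.4] [436.6 235.7]
50 [389.4 241.1] [434.1 228.4]
```

```bash
python3 - <<'E'
from h import *
c=dict(np.load('w1.npz'));R=np.array([[-.426,.905,0],[.905,.426,0],[0,0,-1]])
p1=np.array([416.5,307.8,29.6])
for v,z in((188,0),(199,54),(359,54),(359,62)):print('w1',v,z,((onz(c,321,v,z,True)-p1)@R).round(1))
c=dict(np.load('w2.npz'));R=np.array([[-.237,.971,0],[.971,.237,0],[0,0,-1]]);p2=np.array([425.3,-277.9,180.7])
for v,z in((241,151),(278,205),(275,205),(281,205)):print('w2',v,z,((onz(c,320,v,z,True)-p2)@R).round(1))
im=cv2.imread('pics/w2.png');print(im[234:300,320].mean(1).round().astype(int))
im=cv2.imread('pics/w1.png');print(im[184:206,321].mean(1).round().astype(int),im[340:366,321].mean(1).round().astype(int))
E
```

```text
w1 188 0 [26.6 -1.3 29.6]
w1 199 54 [ 27.   -1.5 -24.4]
w1 359 54 [-110.7   -1.1  -24.4]
w1 359 62 [-105.    -1.1  -32.4]
w2 241 151 [26.2  1.4 29.7]
w2 278 205 [ 27.7   1.1 -24.3]
w2 275 205 [ 29.    1.1 -24.3]
w2 281 205 [ 26.4   1.1 -24.3]
[ 83  85  90  94  94  94  92 106 154 187 195 194 190 188 193 194 193 194
 193 191 193 194 195 194 193 192 189 185 186 190 193 194 193 193 192 190
 189 192 194 194 194 194 191 179 172 179 189 203 229 246 248 249 249 250
 250 240 185  78  47  57  64  71  76  79  81  83]
[110 112 110 108 116 145 175 179 178 178 176 172 171 170 168 170 197 234
 250 254 252 211] [102  90  74  75  80  83  82  82  82  81  82  81  83  81  82  81  81  80
  75  69  80  90  91  92  93  95]
```

Call:
{"op": "jog_arm", "data": {
  "steps": [
    [0.1, 40, 17, 0, 0, 0, 0],
    [0.1, 85, 36, 0, 0, 0, 0],
    [0.1, 130, 54, 0, 0, 0, 0],
    [0.1, 175, 73, 0, 0, 0, 0],
    [0.1, 215, 90, 0, 0, 0, -0.4],
    [0.1, 245, 103, 20, 0, 0, -0.4],
    [0.1, 245, 103, 60, 0, 0, -0.4],
    [0.1, 245, 103, 60, 0, 0, -0.4]
  ]
}}

```text
clock: 6.2
eef_pos: [463.7, -11.4, 118.2]
tool_rot: [0.613, 0.79, -0.0, -0.003]
contact_force: [0.3, -1.2, -0.7]
opening: 23.8
```

```bash
cat > st.py <<'E'
from h import *
# rack coords: m=row front mid
m=np.array([498.05,-139.34,0]);a=np.radians(-75.8);u=np.array([np.cos(a),np.sin(a),0]);v=np.array([-u[1],u[0],0])
def st():
    s=ctrl.get_state();R=Rn.from_quat(s['tool_rot']).as_matrix();p=s['eef_pos']
    d=p-m;print('clk %.2f along %.1f lat %.2f z %.1f'%(s['clock'],d@u-79,d@v,p[2]),'tip D %.1f'%(d@u+113),'tool fwd dev deg %.2f'%(np.degrees(np.arctan2(-R[1,0],-R[0,0]))+75.8),'tilt',R[2].round(3),'F u,v,z',round(s['contact_force']@u,1),round(s['contact_force']@v,1),s['contact_force'][2].round(1),'open %.1f'%s['opening'])
if __name__=='__main__': st()
E
python3 st.py
```

```text
clk 6.20 along -211.4 lat -1.89 z 118.2 tip D -19.4 tool fwd dev deg 0.14 tilt [ 0.004 -0.004 -1.   ] F u,v,z 1.3 -0.0 -0.7 open 23.8
```

Call:
{"op": "jog_arm", "data": {
  "steps": [
    [0.1, 0, 2, 20, 0, 0, 0],
    [0.1, 0, 2, 40, 0, 0, 0],
    [0.1, 0, 2, 55, 0, 0, 0],
    [0.1, 0, 2, 65, 0, 0, 0],
    [0.1, 0, 2, 72, 0, 0, 0],
    [0.1, 0, 2, 74, 0, 0, 0],
    [0.1, 0, 2, 74, 0, 0, 0],
    [0.1, 0, 2, 74, 0, 0, 0]
  ]
}}

```text
clock: 7.2
eef_pos: [465.7, -10.8, 44.5]
tool_rot: [0.613, 0.79, -0.0, -0.003]
contact_force: [0.4, 0.6, -0.9]
opening: 23.6
```

```bash
python3 - <<'E'
from st import *
cw=ctrl.calibration('wrist');np.savez('w3.npz',**{k:np.array(cw[k]) for k in('intrinsics','R','t')})
st();im=snap('wrist','w3.png');t=snap('top','t3.png');s=snap('scene','s3.png')
f=lambda im,x,y,w,h:cv2.resize(im[y:y+h,x:x+w,::-1],(400,300),interpolation=cv2.INTER_CUBIC)
cv2.imwrite('pics/c3.png',np.vstack([np.hstack([f(t,360,212,120,90),f(s,305,250,120,90)]),np.hstack([f(im,200,180,240,180),f(im,240,270,160,120)])]))
E
```

```text
clk 7.20 along -211.6 lat 0.13 z 44.5 tip D -19.6 tool fwd dev deg 0.14 tilt [ 0.004 -0.003 -1.   ] F u,v,z -0.5 0.5 -0.9 open 23.6
```

View pics/c3.png

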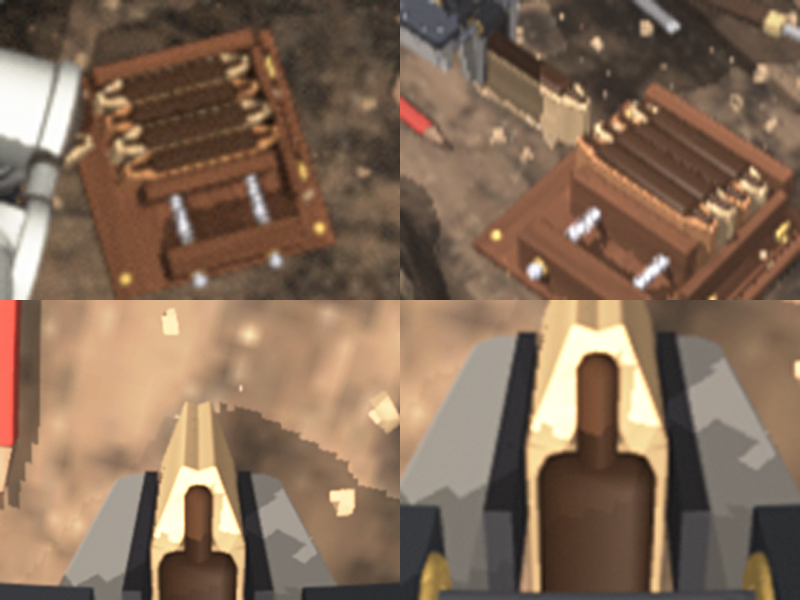

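The top crop shows the tip lined up with the seam between 56 and 68. The scene crop shows the block level and upright. Next I ease the tip into the V, checking force in short strokes.

Call:
{"op": "jog_arm", "data": {
  "steps": [
    [0.1, -5, 0, 0, 0, 0, 0],
    [0.1, -10, 0, 0.5, 0, 0, 0],
    [0.1, -15, 0, 1, 0, 0, 0],
    [0.1, -19, -0.3, 1.5, 0, 0, 0],
    [0.1, -22, -0.7, 1.5, 0, 0, 0],
    [0.1, -25, -1, 1.5, 0, 0, 0],
    [0.1, -28, -1.5, 1.5, 0, 0, 0],
    [0.1, -30, -2, 1.5, 0, 0, 0]
  ]
}}

```text
clock: 8.35
eef_pos: [471.5, -40.1, 42.9]
tool_rot: [0.613, 0.79, 0.0, -0.002]
contact_force: [2.9, 1.0, -2.1]
opening: 23.3
```

```bash
python3 st.py; python3 - <<'E'
from st import *
ct=ctrl.calibration('top');p=onz(ct,384.6,256.1,66);print('tip before: along,lat',(p-m)@u,(p-m)@v)
E
```

```text
clk 8.35 along -181.7 lat -1.43 z 42.9 tip D 10.3 tool fwd dev deg 0.15 tilt [ 0.004 -0.002 -1.   ] F u,v,z -0.3 3.0 -2.1 open 23.3
tip before: along,lat -28.563737739695352 -5.6194871935838115
```

Call:
{"op": "jog_arm", "data": {
  "steps": [
    [0.1, -2.5, -0.9, 0, 0, 0, 0],
    [0.1, -5, -1.8, 0, 0, 0, 0],
    [0.1, -7.5, -2.7, 0, 0, 0, 0],
    [0.1, -10, -3.6, 0, 0, 0, 0],
    [0.1, -12.5, -4.5, 0, 0, 0, 0],
    [0.1, -15, -5.4, 0, 0, 0, 0],
    [0.1, -17.5, -6.3, 0, 0, 0, 0],
    [0.1, -20, -7.2, 0, 0, 0, 0]
  ]
}}

```text
clock: 9.35
eef_pos: [469.6, -60.0, 42.8]
tool_rot: [0.613, 0.79, 0.002, -0.003]
contact_force: [3.6, 7.3, -1.5]
opening: 23.6
```

```bash
python3 st.py
```

```text
clk 9.35 along -162.9 lat -8.07 z 42.8 tip D 29.1 tool fwd dev deg 0.19 tilt [ 0.006 -0.001 -1.   ] F u,v,z -6.2 5.3 -1.5 open 23.6
```

Call:
{"op": "jog_arm", "data": {
  "steps": [
    [0.1, -2.5, -0.9, 0, 0, 0, 0],
    [0.1, -5, -1.8, 0, 0, 0, 0],
    [0.1, -7.5, -2.7, 0, 0, 0, 0],
    [0.1, -10, -3.6, 0, 0, 0, 0],
    [0.1, -12.5, -4.4, 0, 0, 0, 0],
    [0.1, -15, -5, 0, 0, 0, 0],
    [0.1, -17.5, -5, 0, 0, 0, 0],
    [0.1, -20, -5, 0, 0, 0, 0]
  ]
}}

```text
clock: 10.35
eef_pos: [469.7, -79.2, 42.7]
tool_rot: [0.613, 0.79, 0.003, -0.004]
contact_force: [1.8, 8.2, 1.0]
opening: 23.8
```

```bash
python3 - <<'E'
from st import *
st();t=snap('top','t4.png');s=snap('scene','s4.png');w=snap('wrist','w4.png')
f=lambda im,x,y,w,h:cv2.resize(im[y:y+h,x:x+w,::-1],(400,300),interpolation=cv2.INTER_CUBIC)
cv2.imwrite('pics/c4.png',np.hstack([f(t,360,212,120,90),f(s,325,260,120,90)]))
E
```

```text
clk 10.35 along -144.2 lat -12.69 z 42.7 tip D 47.8 tool fwd dev deg 0.19 tilt [ 0.009 -0.001 -1.   ] F u,v,z -7.5 3.7 1.0 open 23.8
```

View pics/c4.png

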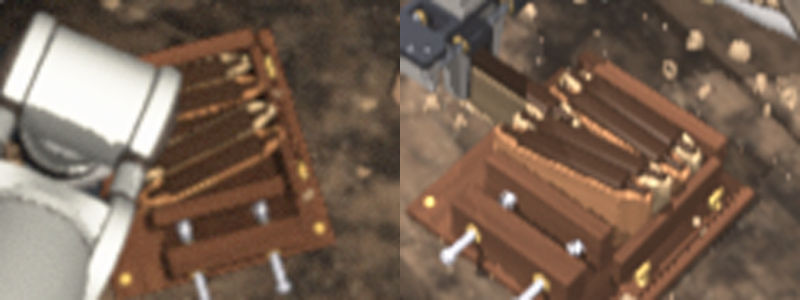

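The crops show the tip well in, two blocks on each side, with the 68/74 pair splayed at the front and the springs compressed. I'll continue straight in.

Call:
{"op": "jog_arm", "data": {
  "steps": [
    [0.1, -3, 0, 0, 0, 0, 0],
    [0.1, -6, 0, 0, 0, 0, 0],
    [0.1, -9, 0, 0, 0, 0, 0],
    [0.1, -12, 0, 0, 0, 0, 0],
    [0.1, -15, 0, 0, 0, 0, 0],
    [0.1, -18, 0, 0, 0, 0, 0],
    [0.1, -21, 0, 0, 0, 0, 0],
    [0.1, -24, 0, 0, 0, 0, 0]
  ]
}}

```text
clock: 11.5
eef_pos: [475.2, -101.1, 42.6]
tool_rot: [0.613, 0.79, 0.003, -0.005]
contact_force: [0.1, 9.5, 4.8]
opening: 23.5
```

```bash
python3 st.py
```

```text
clk 11.50 along -121.7 lat -12.81 z 42.6 tip D 70.3 tool fwd dev deg 0.18 tilt [ 0.012 -0.001 -1.   ] F u,v,z -9.2 2.5 4.8 open 23.5
```

Call:
{"op": "jog_arm", "data": {
  "steps": [
    [0.1, -3, 0, 0, 0, 0, 0],
    [0.1, -6, 0, 0, 0, 0, 0],
    [0.1, -9, 0, 0, 0, 0, 0],
    [0.1, -12, 0, 0, 0, 0, 0],
    [0.1, -15, 0, 0, 0, 0, 0],
    [0.1, -18, 0, 0, 0, 0, 0],
    [0.1, -21, 0, 0, 0, 0, 0],
    [0.1, -23, 0, 0, 0, 0, 0]
  ]
}}

```text
clock: 12.5
eef_pos: [479.9, -121.4, 42.3]
tool_rot: [0.613, 0.79, 0.004, -0.007]
contact_force: [-2.0, 11.0, 5.4]
opening: 23.7
```

```bash
python3 - <<'E'
from st import *
st();w=snap('wrist','w5.png');s=snap('scene','s5.png');cv2.imwrite('pics/c5.png',np.hstack([cv2.resize(s[260:350,325:445,::-1],(400,300)),cv2.resize(w[150:390,160:480,::-1],(400,300))]))
E
```

```text
clk 12.50 along -100.8 lat -13.21 z 42.3 tip D 91.2 tool fwd dev deg 0.17 tilt [ 0.017 -0.003 -1.   ] F u,v,z -11.2 0.7 5.4 open 23.7
```

View pics/c5.png

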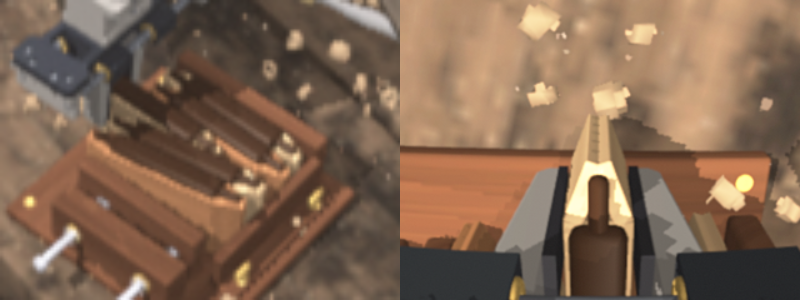

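The block is in to about rack x = -58, and the fingers are still clear of the row's ends. I'll release, rise, back off, shut the jaws, and push on the end face.

Call:
{"op": "jog_arm", "data": {
  "steps": [
    [0.2, 0, 0, 0, 0, 0, 0],
    [0.35, 0, 0, 0, 0, 0, 0],
    [0.5, 0, 0, 0, 0, 0, 0],
    [0.5, 0, 0, 0, 0, 0, 0],
    [0.5, 0, 0, -15, 0, 0, 0],
    [0.5, 0, 0, -45, 0, 0, 0],
    [0.5, 0, 0, -75, 0, 0, 0],
    [0.5, 0, 0, -80, 0, 0, 0]
  ]
}}

```text
clock: 13.6
eef_pos: [482.3, -123.9, 125.4]
tool_rot: [0.613, 0.79, 0.004, -0.004]
contact_force: [-0.1, -0.2, 0.0]
opening: 45.6
```

```bash
python3 st.py
```

```text
clk 13.60 along -97.8 lat -11.47 z 125.4 tip D 94.2 tool fwd dev deg 0.16 tilt [ 0.012  0.001 -1.   ] F u,v,z 0.2 -0.2 0.0 open 45.6
```

Call:
{"op": "jog_arm", "data": {
  "steps": [
    [0.3, 20, 0, 0, 0, 0, 0],
    [0.1, 45, -1, 0, 0, -0.7, 0],
    [0, 62, -1, 10, 0, -0.7, 0],
    [0, 62, -1, 35, 0, -0.7, 0],
    [0, 62, -1, 60, 0, -0.7, 0],
    [0, 62, -1, 82, 0, -0.7, 0],
    [0, 62, -1, 93, 0, -0.7, 0],
    [0, 62, -1, 93, 0, -0.7, 0]
  ],
  "squeeze": 20
}}

```text
clock: 14.6
eef_pos: [464.7, -62.2, 31.9]
tool_rot: [0.613, 0.79, 0.0, -0.001]
contact_force: [-0.4, 0.3, 0.8]
opening: 0.8
```

```bash
python3 st.py
```

```text
clk 14.60 along -161.9 lat -13.44 z 31.9 tip D 30.1 tool fwd dev deg 0.18 tilt [ 0.002 -0.001 -1.   ] F u,v,z -0.4 -0.3 0.8 open 0.8
```

Call:
{"op": "jog_arm", "data": {
  "steps": [
    [0, -6, 1, 0, 0, 0, 0],
    [0, -12, 1, 0, 0, 0, 0],
    [0, -17, 1, 0, 0, 0, 0],
    [0, -21, 1, 0, 0, 0, 0],
    [0, -25, 1, 0, 0, 0, 0],
    [0, -29, 1, 0, 0, 0, 0],
    [0, -33, 1, 0, 0, 0, 0],
    [0, -37, 1, 0, 0, 0, 0]
  ]
}}

```text
clock: 15.6
eef_pos: [474.4, -96.7, 31.9]
tool_rot: [0.613, 0.79, 0.001, -0.002]
contact_force: [-1.8, 6.0, 4.5]
opening: -0.0
```

```bash
python3 st.py
```

```text
clk 15.60 along -126.1 lat -12.44 z 31.9 tip D 65.9 tool fwd dev deg 0.17 tilt [ 0.004 -0.002 -1.   ] F u,v,z -6.2 -0.3 4.5 open -0.0
```

Call:
{"op": "jog_arm", "data": {
  "steps": [
    [0, -3, 0, 0, 0, 0, 0],
    [0, -6, 0, 0, 0, 0, 0],
    [0, -9, 0, 0, 0, 0, 0],
    [0, -12, 0, 0, 0, 0, 0],
    [0, -15, 0, 0, 0, 0, 0],
    [0, -18, 0, 0, 0, 0, 0],
    [0, -21, 0, 0, 0, 0, 0],
    [0, -25, 0, 0, 0, 0, 0]
  ]
}}

```text
clock: 16.6
eef_pos: [480.0, -119.5, 31.7]
tool_rot: [0.613, 0.79, 0.001, -0.004]
contact_force: [-2.1, 7.1, 7.1]
opening: 0.2
```

```bash
python3 - <<'E'
from st import *
st();s=snap('scene','s6.png');w=snap('wrist','w6.png');cv2.imwrite('pics/c6.png',np.hstack([cv2.resize(s[260:350,325:445,::-1],(400,300)),cv2.resize(w[150:390,160:480,::-1],(400,300))]))
E
```

```text
clk 16.60 along -102.7 lat -12.63 z 31.7 tip D 89.3 tool fwd dev deg 0.17 tilt [ 0.008 -0.003 -1.   ] F u,v,z -7.3 -0.3 7.1 open 0.2
```

View pics/c6.png

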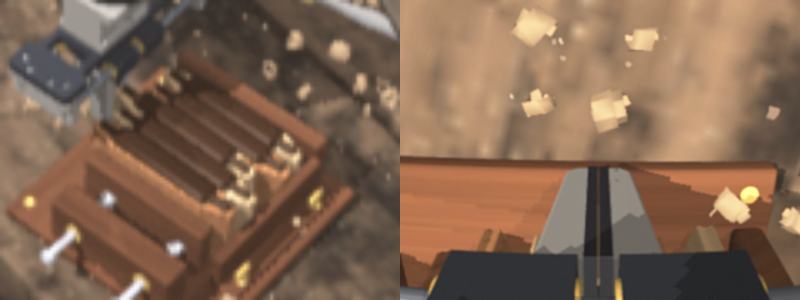

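Call:
{"op": "jog_arm", "data": {
  "steps": [
    [0, -3, 0, 0, 0, 0, 0],
    [0, -5, 0, 0, 0, 0, 0],
    [0, -7, 0, 0, 0, 0, 0],
    [0, -8, 0, 0, 0, 0, 0],
    [0, -9, 0, 0, 0, 0, 0],
    [0, -10, 0, 0, 0, 0, 0],
    [0, -11, 0, 0, 0, 0, 0],
    [0, -12, 0, 0, 0, 0, 0]
  ]
}}

```text
clock: 17.7
eef_pos: [482.5, -130.2, 31.6]
tool_rot: [0.613, 0.79, 0.002, -0.005]
contact_force: [-2.0, 7.1, 5.3]
opening: 0.4
```

```bash
python3 st.py
```

```text
clk 17.70 along -91.6 lat -12.80 z 31.6 tip D 100.4 tool fwd dev deg 0.16 tilt [ 0.01  -0.003 -1.   ] F u,v,z -7.3 -0.2 5.3 open 0.4
```

Call:
{"op": "jog_arm", "data": {
  "steps": [
    [0, -1, 0, 0, 0, 0, 0],
    [0, -1.5, 0, 0, 0, 0, 0],
    [0, -2, 0, 0, 0, 0, 0],
    [0, -2.4, 0, 0, 0, 0, 0],
    [0, -2.8, 0, 0, 0, 0, 0],
    [0, -3.2, 0, 0, 0, 0, 0],
    [0, -3.6, 0, 0, 0, 0, 0],
    [0, -4, 0, 0, 0, 0, 0]
  ]
}}

```text
clock: 18.7
eef_pos: [483.2, -132.9, 31.6]
tool_rot: [0.613, 0.79, 0.002, -0.006]
contact_force: [-1.5, 6.1, 5.3]
opening: 0.4
```

```bash
python3 st.py
```

```text
clk 18.70 along -88.9 lat -12.82 z 31.6 tip D 103.1 tool fwd dev deg 0.16 tilt [ 0.013 -0.004 -1.   ] F u,v,z -6.3 0.1 5.3 open 0.4
```

Call:
{"op": "jog_arm", "data": {
  "steps": [
    [0, -1.5, 0, 0, 0, 0, 0],
    [0, -2, 0, 0, 0, 0, 0],
    [0, -2.5, 0, 0, 0, 0, 0],
    [0, -3, 0, 0, 0, 0, 0],
    [0, -3.5, 0, 0, 0, 0, 0],
    [0, -4, 0, 0, 0, 0, 0],
    [0, -4.5, 0, 0, 0, 0, 0],
    [0, -5, 0, 0, 0, 0, 0]
  ]
}}

```text
clock: 19.7
eef_pos: [484.1, -136.6, 31.6]
tool_rot: [0.613, 0.79, 0.003, -0.007]
contact_force: [-0.9, 6.2, 5.1]
opening: 0.4
```

```bash
python3 st.py
```

```text
clk 19.70 along -85.1 lat -12.87 z 31.6 tip D 106.9 tool fwd dev deg 0.16 tilt [ 0.015 -0.004 -1.   ] F u,v,z -6.2 0.7 5.1 open 0.4
```

Call:
{"op": "jog_arm", "data": {
  "steps": [
    [0, -1.5, 0, 0, 0, -0.3, 0],
    [0, -2, 0, 0, 0, -0.6, 0],
    [0, -2.5, 0, 0, 0, -0.8, 0],
    [0, -3, 0, 0, 0, -0.8, 0],
    [0, -3.5, 0, 0, 0, -0.8, 0],
    [0, -4, 0, 0, 0, -0.8, 0],
    [0, -4.5, 0, 0, 0, -0.8, 0],
    [0, -5, 0, 0, 0, -0.8, 0]
  ]
}}

```text
clock: 20.7
eef_pos: [484.2, -137.4, 31.5]
tool_rot: [0.613, 0.79, 0.001, -0.006]
contact_force: [-3.4, 16.7, 13.1]
opening: 0.5
```

```bash
python3 st.py
```

```text
clk 20.70 along -84.3 lat -12.92 z 31.5 tip D 107.7 tool fwd dev deg 0.13 tilt [ 0.01  -0.006 -1.   ] F u,v,z -17.1 0.8 13.1 open 0.5
```

The stroke stopped at 17 N with the block centre at about rack x = -4, inside the fence's range. I'll back off, rise and look.

Call:
{"op": "jog_arm", "data": {
  "steps": [
    [0, 3, 0, 0, 0, 0, 0],
    [0, 12, 0, 0, 0, 0, 0],
    [0, 25, 0, -5, 0, 0, 0],
    [0, 30, 0, -40, 0, 0, 0],
    [0, 30, -30, -90, 0, 0, 0],
    [0, 0, -80, -140, 0, 0, 0],
    [0, -60, -110, -140, 0, 0, 0],
    [0, -115, -110, -140, 0, 0, 0]
  ]
}}

```text
clock: 21.7
eef_pos: [405.9, -273.3, 172.8]
tool_rot: [0.614, 0.79, 0.0, -0.004]
contact_force: [1.4, 0.4, 0.4]
opening: 0.7
```

```bash
python3 - <<'E'
from st import *
st()
cw=ctrl.calibration('wrist');np.savez('w7.npz',**{k:np.array(cw[k]) for k in('intrinsics','R','t')})
w=snap('wrist','w7.png');cv2.imwrite('pics/c7.png',cv2.resize(w[40:310,240:600,::-1],(800,600),interpolation=cv2.INTER_CUBIC))
E
```

```text
clk 21.70 along 28.3 lat -122.17 z 172.8 tip D 220.3 tool fwd dev deg 0.11 tilt [ 0.006 -0.004 -1.   ] F u,v,z -0.0 1.5 0.4 open 0.7
```

View pics/c7.png

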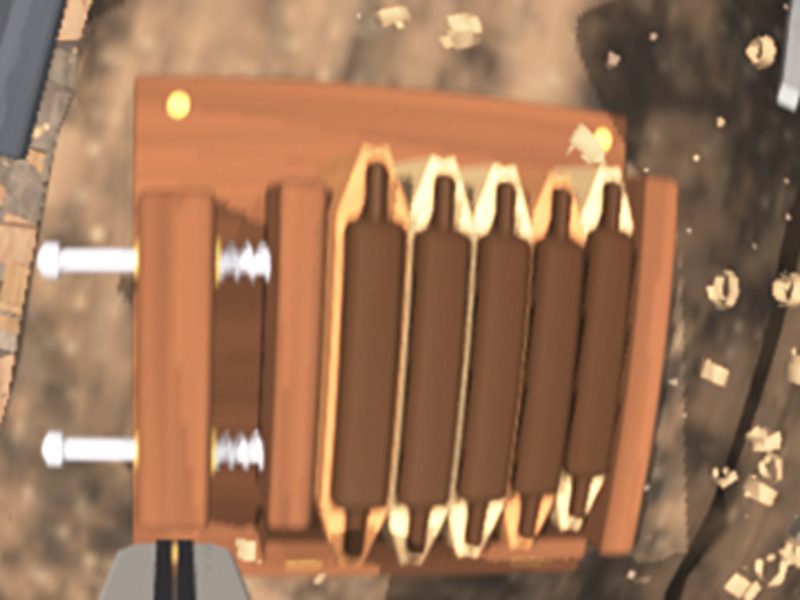

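The crop shows all five blocks in order, closed up and in line. The front tips are at crop (375,150), (440,160), (503,168), (563,175) and (608,171). I'll check them numerically.

```bash
python3 - <<'E'
from st import *
c=dict(np.load('w7.npz'));q=lambda x,y:(240+x/2.222,40+y/2.222)
for h,(a,b) in {74:((375,149),(358,563)),68:((442,158),(414,562)),62:((503,167),(470,557)),56:((565,177),(525,549)),50:((611,170),(575,530))}.items():
    f=onz(c,*q(*a),h+4,True);g=onz(c,*q(*b),h+4,True);d=g-f
    print(h,'front x %.1f y %.1f'%((f-m)@u-79,(f-m)@v),'rear x %.1f y %.1f'%((g-m)@u-79,(g-m)@v),'len %.1f ang %.2f'%(np.linalg.norm(d),np.degrees(np.arctan2(d[1],d[0]))))
print(ctrl.get_state()['qvel'].round(3))
E
```

```text
74 front x -74.2 y -60.5 rear x 63.1 y -58.7 len 137.3 ang -75.06
68 front x -73.3 y -36.7 rear x 65.9 y -36.6 len 139.2 ang -75.75
62 front x -72.5 y -12.8 rear x 67.3 y -12.8 len 139.8 ang -75.79
56 front x -71.7 y 13.9 rear x 67.4 y 12.4 len 139.1 ang -76.40
50 front x -76.8 y 36.3 rear x 62.6 y 36.7 len 139.4 ang -75.61
[ 0.08  -0.056  0.075  0.029  0.031  0.12 ]
```

Call:
{"op": "jog_arm", "data": {
  "steps": [
    [0, 0, 25, -10, 0, 0, 0],
    [0, 0, 60, -10, 0, 0, 0],
    [0, 0, 100, -10, 0, 0, 0],
    [0, 0, 140, -10, 0, 0, 0],
    [0, 0, 180, -10, 0, 0, 0],
    [0, 0, 210, -10, 0, 0, 0],
    [0, 0, 210, -10, 0, 0, 0],
    [0, 0, 210, -10, 0, 0, 0]
  ]
}}

```text
clock: 22.75
eef_pos: [609.6, -228.9, 181.1]
tool_rot: [0.615, 0.789, -0.002, -0.003]
contact_force: [0.0, -0.0, 1.0]
opening: 0.7
```

```bash
python3 - <<'E'
from st import *
st()
cw=ctrl.calibration('wrist');np.savez('w8.npz',**{k:np.array(cw[k]) for k in('intrinsics','R','t')})
w=snap('wrist','w8.png')
C=[]
R=np.array(cw['R']);t=np.array(cw['t']);K=np.array(cw['intrinsics'])
X=m+45*u-10*v+np.array([0,0,60]);q=R@X+t;th=np.arctan2(np.hypot(q[0],q[1]),q[2]);pp=K[:2,2]+K[0,0]*th*q[:2]/np.hypot(q[0],q[1]);print(pp)
x0=int(np.clip(pp[0]-120,0,400));y0=int(np.clip(pp[1]-90,0,300));print(x0,y0)
cv2.imwrite('pics/c8.png',cv2.resize(w[y0:y0+180,x0:x0+240,::-1],(800,600),interpolation=cv2.INTER_CUBIC))
E
```

```text
clk 22.75 along 35.2 lat 86.17 z 181.1 tip D 227.2 tool fwd dev deg -0.09 tilt [ 0.002 -0.006 -1.   ] F u,v,z 0.0 0.0 1.0 open 0.7
[194.79284201 153.75818652]
74 63
```

View pics/c8.png

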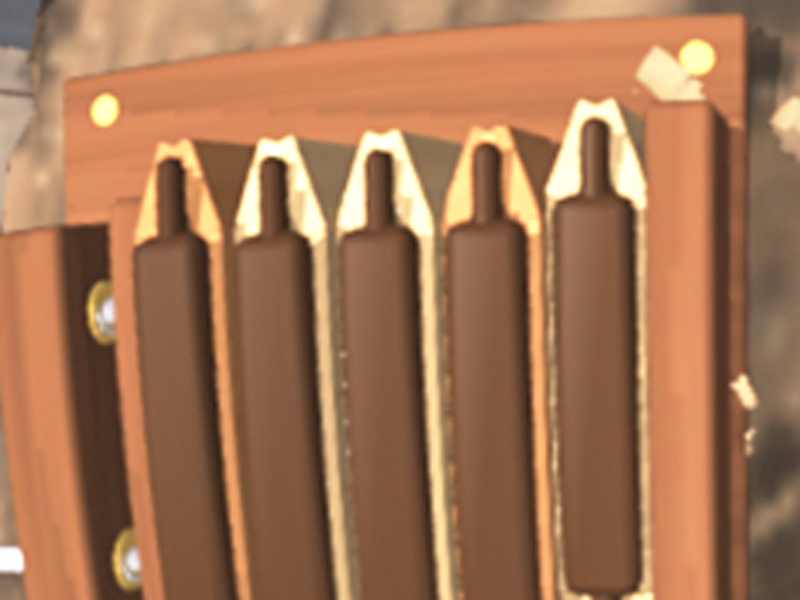

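The second view shows regular height steps and front ends in line, with 62 at crop (383,132). I'll triangulate the heights and then hand in.

```bash
python3 - <<'E'
from st import *
c=dict(np.load('w7.npz'));e=dict(np.load('w8.npz'));q=lambda x,y:(240+x/2.222,40+y/2.222);r=lambda x,y:(74+x/3.333,63+y/3.333)
for h,(a,b) in {74:((375,149),(175,145)),68:((442,158),(276,140)),62:((503,167),(383,133)),56:((563,177),(488,129)),50:((610,170),(598,100))}.items():
    p,g=tri(ray(c,*q(*a),True),ray(e,*r(*b),True));print(h,'x %.1f y %.1f z %.1f (expect %d) gap %.1f'%((p-m)@u-79,(p-m)@v,p[2],h+4,g))
E
```

```text
74 x -74.9 y -60.2 z 76.7 (expect 78) gap 1.2
68 x -73.8 y -36.3 z 70.9 (expect 72) gap 0.8
62 x -73.3 y -12.0 z 64.3 (expect 66) gap 1.3
56 x -72.3 y 12.4 z 61.5 (expect 60) gap 1.6
50 x -78.0 y 36.4 z 53.1 (expect 54) gap 2.5
```

All five heights, lateral places and depths agree within about 2 mm, and the robot is clear.

```bash
python3 -c "
from plant import ctrl
print(ctrl.hand_in())"
```

```text
the job is handed in; nothing more can be done
None
```

The honing block is back in the rack between block_56 and block_68, and the job is handed in at about 23 s on the robot's clock; no verdict is reported.

I gripped the block near its rear end, eased the tapered tip in diagonally between the two neighbours, and released it once it was about half in. Then I pushed it home with shut fingers until it stopped against the fence, at about 17 N total push. The push needed about 6 N just before it stopped, so roughly 11 N of that bore on the fence.

**Last checks (two wrist views, before handing in):**
- **Order and line:** all five blocks stand in order of height and closed up, with lateral spacing of about 24 mm. The loose block measured parallel to the rack.
- **Depth:** its front end is within about 1 mm of both neighbours. Its centre is at about rack x = -3 to -4 mm.
- **Height:** end heights agree with the expected values to within 1 to 2 mm, which is about the measuring error. The loose block measured 1.7 mm low and block_56 1.5 mm high.

**Not checked or weak:**
- I did not measure the bystanders afterwards. Nothing suggested contact with them.
- One early height estimate from the top and wrist views together was poor. I dropped it in favour of wrist views that agreed with each other.

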